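# Gauge the fired length of a clay test bar in a bench caliper

## Robot

A 6-joint arm with a two-finger parallel gripper is mounted at the origin on the work surface. World frame = base frame: x ahead of the robot, y to its left, z up, the work surface at z = 0. Lengths are in mm, angles in rad, forces in N, time in s.
With the tool pointing down it reaches from about 275 to 750 mm from the base axis. Payload 10.2 kg.
Tool frame: the origin (TCP) lies between the finger pads; the fingertips stand 25 mm ahead of it and the grasp point (between the pads) lies 6 mm ahead of it; z points along the fingers, y is the line along which they close (so a half turn about z gives the same grasp; the last joint's range is limited). The gripper opens to 85 mm and grips with 20 to 120 N. Pads are 22 mm wide; open, the fingers measure 114 mm over their backs; the gripper's body (76 mm by 85 mm) begins 54 mm behind the grasp point. The pads swing forward as they close: fully open they stand 13 mm farther back than shut.
Start: joints at [1.013, 0.313, 1.498, -0, 1.331, -0.223], TCP at [172.518, 495.852, 233.494] pointing down, gripper open.
Joint ranges: [-2.94, 2.94], [-0.97, 2.17], [0.19, 2.56], [-1.23, 4.37], [0.02, 3.11], [-2.88, 2.88]. Speed limits (rad/s): [2.39, 2.39, 3.01, 3.14, 3.14, 3.14].

## Interface

Orientations are given as a unit quaternion [w, x, y, z].
In Python, from rig import ctrl, eyes, finish_job gives the robot as it stands.
- The arm moves only by the tool step_arm, never from a script. Its argument "increments" is a list of rows, each an object of numbers: "dx", "dy", "dz": the shift along the tool's x, y, z in units of 25 mm (1.0 is 25 mm); "wx", "wy", "wz": the turn, a rotation vector about the tool's x, y, z in units of 6 degrees (1.0 is 6 degrees). A call has 1 to 5 rows; each row shifts and turns the commanded pose from where the row before left it, along the tool's axes as they then stand; what a row does not reach is not made up. A row lasts 1/10 s, in which the tool goes at most 50 mm and 8.59 degrees, less where a joint would pass 70% of its speed; a pose out of reach is approached as far as the arm can. A call is refused whole if a number of a shift passes 1 or a number of a turn 1, either way. A call with a gripper value outside its range is refused whole. "fingers" is the finger opening in mm, from 0 to 85.4, set as the call begins (left out, the last holds). The fingers move at their own pace and stop on an object; "squeeze" is the grip in N (left out, the last holds). Time passes only in rows, so rows that do not move let the fingers close. It gives the time, the measured TCP pose, the force, the opening and the grip force at its end, in the units of the state.
- ctrl.sense(): the state, without advancing time (a new reading comes with each control period).
- eyes.capture(name): name is "side" or "top" or "wrist"; returns a dict with "frame" (384x512x3 uint8, blue, green, red), "fx", "fy", "cx", "cy" (pixels), "R" (3x3) and "t" (3): a world point X has camera coordinates R X + t; the wrist camera has in their place "tool_from_camera" (4x4, takes a point from camera to tool coordinates, whose origin is the TCP and whose axes are the flange's). Camera axes: x right, y down, z forward; pixel columns grow to the right and rows downward; lengths in mm; the calibration is good to about 2 mm. The wrist camera is an equidistant fisheye: a pixel r from the principal point sees the ray r / f radians off the axis. A picture is of the moment at which its call begins: read the wrist's pose just before it. There is no depth.
- finish_job(): hands the job in; it is judged then, once.
Trained networks look in the newest picture that a camera, given by its name, has taken for a name from the list of things; names that differ only in an ending like _2 or _b are one class to them, and where a whole thing is asked for, a point or a joint stands for the part that bears it (a point fixed in the world has none). Each returns a list of dicts, best first, with "p" (0 to 1); they miss things now and then, are a little off and sometimes report something else, mostly with a low value. They report only what shows in the picture. A call takes as long as a camera call. They do not tell look-alikes from the thing itself.
- eyes.cut_out(camera, label): "mask" (384x512 bool, what is visible of it).
- eyes.landmark_of(camera, label): "point" ([x, y, z] in mm, in the coordinates of the camera as it stood for that picture, good to about 4 mm: a listed point, or the origin of a listed thing).
The state is a dict: "time_s": time; "joints": joint angles; "dq": joint speeds; "tau": joint torques, N m; "eef_pos": TCP position; "ee_rot": TCP orientation; "force": force on the tool from outside, world axes, zero at the start; "wrist_torque": the same for the moment, N m; "grip_width": opening from 0.0 (shut) to 1.0 (fully open); "grip_force": force on a finger pad.
Only numpy, scipy, OpenCV 4.12 (cv2) and the standard library are available. Lean on these libraries where they do the work, as an engineer would, in place of code of your own. Each camera call takes 0.05 s, during which the arm holds its last target. There are 200 camera calls.

## Task

Set the terracotta test bar flat on the table between the jaws of the bench caliper, lengthwise from jaw to jaw, and let go of it; then push the sliding jaw shut on it until the gauge needle stands in the green band, and leave it clamped square there with the needle still in the green. The bar is brittle: never drive the needle into the red. Leave the other two bars lying where they are on the ware board, and do not knock the glaze jar or the bowl about.

Things in the scene. Friction and masses are not known exactly. Their poses are not given: they have to be found in the camera images.
- caliper: Bench caliper fixed to the table; placement and yaw vary. Origin: table level, in the mouth between the jaws; y is the measuring direction, from sliding jaw (-y) to sprung anvil (+y); z up; mouth open to -x (robot). Beam along y behind the mouth: x = 65 to 100 mm, 26 mm high; bars lie on the bare table in front of it. Blue block behind the anvil: x = -60 to 100, y = 124 to 154 mm, 38 mm high.
- jaw: Sliding jaw. Origin: table level, middle of its clamping face (looks to +y); axes as the caliper's. Steel blade x = -65 to 65, y = -22 to 0, z = 3 to 37 mm; blue carriage on the beam x = 57 to 118, y = -75 to 0 mm, 42 mm high (brass knob to 50). Slides along y only, about 7 N friction, stays where left; origin at caliper y = -110 mm (open) to +20; +y closes. Starts 172 to 200 mm from the anvil.
- anvil: Sprung steel anvil pad facing the sliding jaw: x = -35 to 35, y = 0 to 18, z = 3 to 37 mm. Origin: table level, middle of its clamping face (looks to -y); axes as the caliper's. At rest at caliper y = 90 mm; pressing moves it to +y by up to 12 mm against a spring of 0.6 N per mm and turns the needle.
- needle (a joint): Black needle, rad: 0 (at the black mark, pointing to the caliper's -x) when nothing presses the anvil; 0.25 rad for each mm the anvil is pressed, turning counterclockwise from above. Green band 1.0 to 1.8 rad (pointing about to the caliper's -y), red from 2.4 rad.
- dial (a point): Centre of the white gauge dial (its hub), which faces up beside the anvil at caliper x = 10, y = 212 mm; grey housing 112 mm across, 53 mm high.
- bar_red: The terracotta (red-brown) test bar, loose: 45 mm wide (its x), 110 to 125 mm long (its y; the exact fired length is what the caliper is to find), 30 mm high; 0.2 to 0.4 kg. Origin: centre of its underside. Starts flat on the ware board.
- bar_white: White test bar of the same section (45 x 30 mm), 110 to 125 mm long, on the ware board; origin: centre of its underside. To be left there.
- bar_buff: Buff (light brown) test bar of the same section (45 x 30 mm), 110 to 125 mm long, on the ware board; origin: centre of its underside. To be left there.
- board: Pale wooden ware board fixed to the table, 290 mm (x) by 170 mm (y), 14 mm thick; origin: centre of its underside. The three bars lie across it, 85 mm apart, in any order.
- glaze_jar: Glaze jar with a blue lid, 68 mm across, 100 mm high, beyond the caliper; origin: centre of its underside.
- bowl: Small white bowl, 110 mm across, 45 mm high, on the robot's right; origin: centre of its underside.
Mind the look-alikes: they are no part of the job. Leave any blue or purple look-alike of the bar_white alone.

How it is judged:
By the outcome, as a careful person would: the job done as asked, in the order asked, and still so for the second after the job is handed in, with the robot touching nothing.
It also fails if it takes over 64 s, if anything falls off the work surface, if the arm or the gripper's body presses on something with over 40 N, if the wrist force passes 120 N, or if a joint passes its speed limit or range.

## Working session

There is one attempt and no reset: what is moved stays moved. The work goes in short steps, Python scripts to look and compute and a tool call to move; the robot and the scene stay as the last step left them, time stands still between calls to the robot, and variables do not carry over. Pictures are saved under pics/ and viewed, at most 10 in all, crops included, and the job is handed in when it is done.

Besides the shell and the picture viewer there is one more tool, called in YAML: its name, and indented under it one key for each argument. step_arm: Moves the arm, as the interface text tells. Its arguments: {"type":"object","properties":{"increments":{"type":"array"},"fingers":{"type":"number"},"squeeze":{"type":"number"}},"required":["increments"]}

```bash
mkdir -p pics
cat > h.py <<'E'
import numpy as np, cv2
from rig import ctrl, eyes, finish_job
from scipy.spatial.transform import Rotation as Rn
def cap(n): return eyes.capture(n)
def world(c,p): return np.array(c["R"]).T@(np.array(p)-np.array(c["t"]))
def proj(c,X):
    p=np.array(c["R"])@np.array(X,float)+np.array(c["t"]); return p[0]/p[2]*c["fx"]+c["cx"],p[1]/p[2]*c["fy"]+c["cy"]
def ray(c,u,v,z):
    R=np.array(c["R"]);C=-R.T@np.array(c["t"]);d=R.T@np.array([(u-c["cx"])/c["fx"],(v-c["cy"])/c["fy"],1]);return C+d*(z-C[2])/d[2]
E
python3 - <<'E'
from h import *
s=ctrl.sense();print(s["time_s"],s["eef_pos"],s["ee_rot"])
for n in ("top","side"):
    c=cap(n);cv2.imwrite(f"pics/{n}0.png",c["frame"])
    for l in "caliper jaw anvil dial needle bar_red bar_white bar_buff board glaze_jar bowl".split():
        try:
            for r in eyes.landmark_of(n,l)[:4]: print(n,l,round(r["p"],2),world(c,r["point"]).round(),[round(float(q)) for q in proj(c,world(c,r["point"]))])
        except Exception as e: print(l,e)
E
```

```text
0.0 [172.38251866 495.624263   232.93037574] [-2.49710699e-04  1.66631136e-01  9.86019089e-01 -5.98600930e-04]
top jaw 0.96 [ 550. -189.   -1.] [303, 189]
top anvil 0.64 [522. -19.  -3.] [245, 198]
top dial 0.88 [519. 105.  55.] [200, 196]
needle it knows: anvil, bar_buff, bar_red, bar_white, board, bowl, caliper, dial, glaze_jar, jaw
top bar_red 0.93 [527. 343.  15.] [119, 195]
top bar_red 0.21 [778. 111.  -4.] [203, 115]
top bar_white 0.85 [442. 341.  15.] [118, 224]
top bar_white 0.61 [780. 111.  -1.] [203, 114]
top bar_white 0.6 [352. 135.  -3.] [190, 257]
top bar_buff 0.78 [612. 351.  14.] [118, 166]
top bar_buff 0.37 [ 547. -190.   -1.] [304, 190]
top board 0.7 [523. 345.  -0.] [119, 197]
top glaze_jar 0.78 [779. 110.  -2.] [203, 114]
top bowl 0.71 [ 372. -469.   -2.] [402, 251]
side caliper 0.6 [ 538. -113.    4.] [257, 225]
side caliper 0.53 [529. -16.   0.] [248, 205]
side jaw 0.76 [ 548. -187.    1.] [265, 243]
side anvil 0.74 [528. -17.   3.] [248, 205]
side dial 0.94 [519. 107.  53.] [238, 171]
needle it knows: anvil, bar_buff, bar_red, bar_white, board, bowl, caliper, dial, glaze_jar, jaw
side bar_red 0.76 [525. 349.  20.] [227, 137]
side bar_white 0.97 [262. 300.   2.] [163, 157]
side bar_white 0.78 [356. 139.   2.] [192, 182]
side bar_white 0.76 [437. 344.  18.] [206, 141]
side bar_buff 0.82 [612. 353.  21.] [248, 133]
side board 0.81 [524. 348.   7.] [227, 140]
side glaze_jar 0.6 [786. 119.   4.] [307, 169]
side glaze_jar 0.41 [525. 349.  16.] [228, 138]
side bowl 0.89 [ 377. -469.    1.] [229, 336]
side bowl 0.26 [438. 344.  19.] [206, 141]
```

Run:
```python
import cv2
im=cv2.imread("pics/top0.png"); cv2.imwrite("pics/top0b.png",cv2.resize(im[90:290,60:340],(784,560),interpolation=cv2.INTER_CUBIC))
```

```text
(no output)
```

View pics/top0b.png

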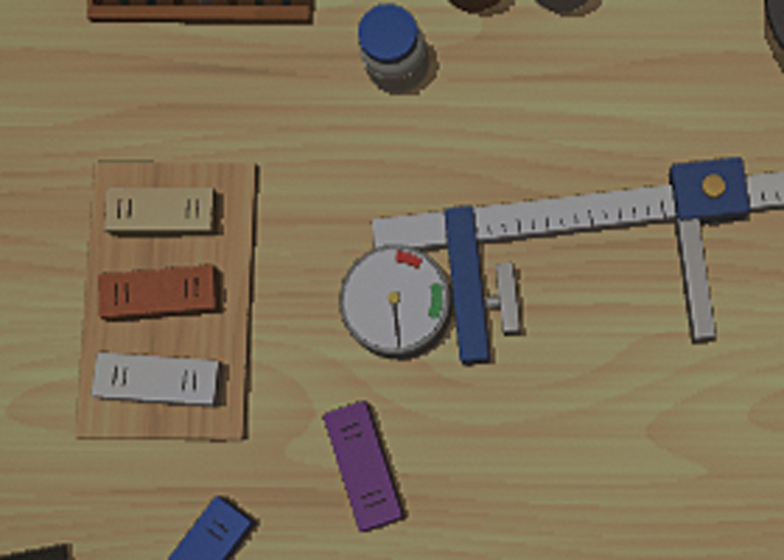

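View pics/side0.png

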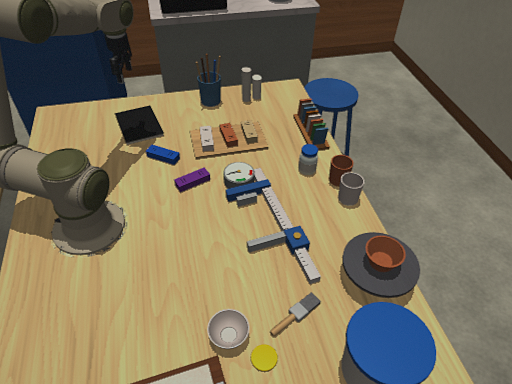

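The top crop (scale 2.8, offset 60,90) shows the candidate bars: buff at (160,212), terracotta at (160,292), white at (157,378), plus purple (365,465) and blue (212,530) look-alikes. The terracotta bar, in the middle of the board, is the only red-brown one. The caliper mouth is open at about (600,300) and the needle is at rest, pointing to -x.

```bash
cat > m.py <<'E'
from h import *
from scipy.optimize import minimize, least_squares
def rect(c,m,z):
    k=max(cv2.findContours(m.astype(np.uint8),0,1)[0],key=cv2.contourArea)[:,0]
    P=np.array([ray(c,u,v,z)[:2] for u,v in k],np.float32);return cv2.minAreaRect(P)
if __name__=="__main__":
  for n in ("top","side"):
    c=cap(n);f=c["frame"].astype(int);B,G,R=f[...,0],f[...,1],f[...,2]
    C=-np.array(c["R"]).T@np.array(c["t"]);print(n,"cam",C.round())
    for l,z in (("bar_red",44),("bar_white",44),("bar_buff",44)):
        for r in eyes.cut_out(n,l)[:1]: print(l,r["p"],r["mask"].sum(),rect(c,r["mask"],z))
    hsv=cv2.cvtColor(c["frame"],cv2.COLOR_BGR2HSV)
    bl=((hsv[...,0]>100)&(hsv[...,0]<130)&(hsv[...,1]>110)).astype(np.uint8)
    N,L,S,Ce=cv2.connectedComponentsWithStats(bl)
    for i in range(1,N):
        if S[i,4]>60:
            X=ray(c,*Ce[i],38)
            if 400<X[0]<700 and -350<X[1]<200: print("blue",S[i],X.round(),rect(c,L==i,40))
    rd=((hsv[...,0]<12)&(hsv[...,1]>110)).astype(np.uint8)
    N,L,S,Ce=cv2.connectedComponentsWithStats(rd)
    for i in range(1,N):
        X=ray(c,*Ce[i],44)
        if S[i,4]>60 and 480<X[0]<570 and 280<X[1]<410: print("red",S[i],X.round(),rect(c,L==i,44))
E
python3 m.py
```

```text
top cam [ 274.  -64. 1419.]
bar_red 0.87 786 ((522.7939453125, 339.856201171875), (52.26872253417969, 124.35563659667969), 5.059866428375244)
bar_white 0.92 840 ((261.8211669921875, 286.0633239746094), (49.875057220458984, 124.51466369628906), 53.90925979614258)
bar_buff 0.89 702 ((607.0455932617188, 343.7240295410156), (49.92667770385742, 116.21942138671875), 0.3635103404521942)
blue [300 147  28  21 404] [ 637. -215.   38.] ((637.1514892578125, -215.480224609375), (55.63798141479492, 72.16276550292969), 7.723127841949463)
blue [219 164  15  56 525] [536.  32.  38.] ((535.7105102539062, 32.029014587402344), (157.92738342285156, 27.538965225219727), 7.153141975402832)
red [ 95 185  44  20 660] [524. 343.  44.] ((523.3446044921875, 341.687744140625), (49.520172119140625, 120.81084442138672), 5.2546257972717285)
side cam [ 313. -973. 1069.]
bar_white 0.79 448 ((264.5213317871094, 265.2893371582031), (73.36666870117188, 140.03311157226562), 54.79150390625)
bar_buff 0.65 266 ((609.2227783203125, 337.04486083984375), (141.34068298339844, 51.491817474365234), 89.66765594482422)
blue [226 179  44  22 422] [532.  27.  38.] ((537.359130859375, 21.326745986938477), (161.9486846923828, 57.75632858276367), 7.469289779663086)
blue [284 226  25  28 373] [ 636. -220.   38.] ((635.5150756835938, -222.1652069091797), (66.77662658691406, 92.82835388183594), 7.144486427307129)
red [220 123  18  24 269] [526. 332.  44.] ((527.0056762695312, 333.845703125), (49.46584701538086, 144.2212677001953), 4.70417594909668)
```

step_arm:
  increments:
    - {"dx":-1,"dy":0,"wz":1}
    - {"dx":-1,"dy":0,"wz":1}
    - {"dx":-1,"dy":0,"wz":1}
    - {"dx":-1,"dy":0,"wz":1}
    - {"dx":-1,"dy":0,"wz":1}
  fingers: 70

```text
invalid input at $.increments[0]: expected keys dx, dy, dz, wx, wy, wz
```

```bash
cat > plan.py <<'E'
# usage: plan.py x y z yaw_deg(of tool y line) nrows
from h import *; import sys
def plan(x,y,z,yaw,n):
    s=ctrl.sense();R=Rn.from_quat(np.roll(s["ee_rot"],-1)).as_matrix();p=np.array(s["eef_pos"]);T=np.array([x,y,z])
    a=np.deg2rad(yaw);best=None
    for k in (0,np.pi):
        ty=np.array([np.cos(a+k),np.sin(a+k),0]);tz=np.array([0,0,-1.]);D=np.c_[np.cross(ty,tz),ty,tz]
        w=Rn.from_matrix(R.T@D).as_rotvec()
        if best is None or np.linalg.norm(w)<np.linalg.norm(best[0]): best=(w,D)
    print("j6",s["joints"][5].round(2),"turn deg",np.rad2deg(best[0]).round(1),"t",s["time_s"])
    D=best[1]
    for i in range(n):
        m=n-i;d=(R.T@((T-p)/m)/25).round(2);w=(Rn.from_matrix(R.T@D).as_rotvec()/m/np.deg2rad(6)).round(2)
        p=p+R@d*25;R=R@Rn.from_rotvec(w*np.deg2rad(6)).as_matrix()
        print('{"dx":%g,"dy":%g,"dz":%g,"wx":%g,"wy":%g,"wz":%g}'%(*d,*w), end=",\n" if i%5==4 else ",")
    print(p.round(1))
plan(*map(float,sys.argv[1:5]),int(sys.argv[5]))
E
python3 plan.py 525 343 200 5 16
```

```text
j6 -0.22 turn deg [ 0.  -0.  65.8] t 1.5
{"dx":-0.96,"dy":-0.07,"dz":0.08,"wx":0,"wy":-0,"wz":0.69},{"dx":-0.96,"dy":-0,"dz":0.08,"wx":0,"wy":-0,"wz":0.69},{"dx":-0.96,"dy":0.07,"dz":0.08,"wx":0,"wy":-0,"wz":0.68},{"dx":-0.95,"dy":0.13,"dz":0.08,"wx":0,"wy":-0,"wz":0.69},{"dx":-0.94,"dy":0.2,"dz":0.09,"wx":0,"wy":-0,"wz":0.68},
{"dx":-0.92,"dy":0.27,"dz":0.08,"wx":0,"wy":-0,"wz":0.69},{"dx":-0.9,"dy":0.34,"dz":0.09,"wx":0,"wy":-0,"wz":0.68},{"dx":-0.87,"dy":0.4,"dz":0.08,"wx":0,"wy":-0,"wz":0.69},{"dx":-0.84,"dy":0.46,"dz":0.09,"wx":0,"wy":-0,"wz":0.68},{"dx":-0.81,"dy":0.52,"dz":0.08,"wx":0,"wy":-0,"wz":0.69},
{"dx":-0.77,"dy":0.58,"dz":0.09,"wx":0,"wy":-0,"wz":0.68},{"dx":-0.73,"dy":0.63,"dz":0.08,"wx":0,"wy":-0,"wz":0.69},{"dx":-0.68,"dy":0.68,"dz":0.09,"wx":0,"wy":-0,"wz":0.68},{"dx":-0.63,"dy":0.73,"dz":0.08,"wx":0,"wy":-0,"wz":0.69},{"dx":-0.57,"dy":0.77,"dz":0.09,"wx":-0,"wy":-0,"wz":0.68},
{"dx":-0.52,"dy":0.8,"dz":0.08,"wx":-0,"wy":-0,"wz":0.69},[525.  342.9 200. ]
```

step_arm:
  increments:
    - {"dx":-0.96,"dy":-0.07,"dz":0.08,"wx":0,"wy":0,"wz":0.69}
    - {"dx":-0.96,"dy":0,"dz":0.08,"wx":0,"wy":0,"wz":0.69}
    - {"dx":-0.96,"dy":0.07,"dz":0.08,"wx":0,"wy":0,"wz":0.68}
    - {"dx":-0.95,"dy":0.13,"dz":0.08,"wx":0,"wy":0,"wz":0.69}
    - {"dx":-0.94,"dy":0.2,"dz":0.09,"wx":0,"wy":0,"wz":0.68}
  fingers: 65

```text
time_s: 2.0
eef_pos: [283.6, 447.5, 223.2]
ee_rot: [0.0, 0.341, 0.94, 0.0]
force: [-1.4, 1.1, 0.0]
grip_width: 0.762
grip_force: 0.0
```

step_arm:
  increments:
    - {"dx":-0.92,"dy":0.27,"dz":0.08,"wx":0,"wy":0,"wz":0.69}
    - {"dx":-0.9,"dy":0.34,"dz":0.09,"wx":0,"wy":0,"wz":0.68}
    - {"dx":-0.87,"dy":0.4,"dz":0.08,"wx":0,"wy":0,"wz":0.69}
    - {"dx":-0.84,"dy":0.46,"dz":0.09,"wx":0,"wy":0,"wz":0.68}
    - {"dx":-0.81,"dy":0.52,"dz":0.08,"wx":0,"wy":0,"wz":0.69}

```text
time_s: 2.5
eef_pos: [393.7, 400.0, 212.6]
ee_rot: [-0.0, 0.504, 0.864, -0.0]
force: [0.2, 0.8, -0.2]
grip_width: 0.761
grip_force: 0.0
```

step_arm:
  increments:
    - {"dx":-0.77,"dy":0.58,"dz":0.09,"wx":0,"wy":0,"wz":0.68}
    - {"dx":-0.73,"dy":0.63,"dz":0.08,"wx":0,"wy":0,"wz":0.69}
    - {"dx":-0.68,"dy":0.68,"dz":0.09,"wx":0,"wy":0,"wz":0.68}
    - {"dx":-0.63,"dy":0.73,"dz":0.08,"wx":0,"wy":0,"wz":0.69}
    - {"dx":-0.57,"dy":0.77,"dz":0.09,"wx":0,"wy":0,"wz":0.68}

```text
time_s: 3.0
eef_pos: [504.1, 352.1, 201.9]
ee_rot: [-0.0, 0.65, 0.76, 0.0]
force: [-0.2, 0.1, 0.1]
grip_width: 0.761
grip_force: 0.0
```

step_arm:
  increments:
    - {"dx":-0.52,"dy":0.8,"dz":0.08,"wx":0,"wy":0,"wz":0.69}
    - {"dx":0,"dy":0,"dz":0,"wx":0,"wy":0,"wz":0}
    - {"dx":0,"dy":0,"dz":0,"wx":0,"wy":0,"wz":0}

```text
time_s: 3.3
eef_pos: [524.8, 342.8, 199.7]
ee_rot: [-0.0, 0.675, 0.737, -0.0]
force: [0.1, 0.5, 0.4]
grip_width: 0.764
grip_force: 0.0
```

```bash
cat >> h.py <<'E'
def wray(c,s,u,v,z):
    """world point at height z seen by wrist pixel (equidistant fisheye)"""
    M=np.array(c["tool_from_camera"]);Rw=Rn.from_quat(np.roll(s["ee_rot"],-1)).as_matrix();p=np.array(s["eef_pos"])
    a,b=(u-c["cx"])/c["fx"],(v-c["cy"])/c["fy"];th=np.hypot(a,b)
    d=np.array([np.sin(th)*a/max(th,1e-9),np.sin(th)*b/max(th,1e-9),np.cos(th)])
    d=Rw@M[:3,:3]@d;C=Rw@M[:3,3]+p
    return C+d*(z-C[2])/d[2]
def wworld(c,s,P):
    M=np.array(c["tool_from_camera"]);Rw=Rn.from_quat(np.roll(s["ee_rot"],-1)).as_matrix()
    return Rw@(M[:3,:3]@np.array(P)+M[:3,3])+np.array(s["eef_pos"])
E
python3 - <<'E'
from h import *
s=ctrl.sense();c=cap("wrist");cv2.imwrite("pics/w1.png",c["frame"]);print(s["eef_pos"],s["time_s"],s["grip_width"],np.array(c["tool_from_camera"]).round(2).tolist())
for l in ("bar_red","bar_buff","bar_white","anvil","dial","jaw"):
    for r in eyes.landmark_of("wrist",l)[:2]: print(l,round(r["p"],2),wworld(c,s,r["point"]).round())
hsv=cv2.cvtColor(c["frame"],cv2.COLOR_BGR2HSV)
rd=((hsv[...,0]<12)&(hsv[...,1]>110)).astype(np.uint8)
N,L,S,Ce=cv2.connectedComponentsWithStats(rd)
for i in range(1,N):
    if S[i,4]>300:
        k=max(cv2.findContours((L==i).astype(np.uint8),0,1)[0],key=cv2.contourArea)[:,0]
        print(S[i],cv2.minAreaRect(np.array([wray(c,s,u,v,44)[:2] for u,v in k],np.float32)))
E
```

```text
[524.80456082 342.82176503 199.67483729] 3.3 0.7635785857131804 [[0.0, -0.95, -0.31, 79.67], [1.0, 0.0, -0.0, 0.12], [0.0, -0.31, 0.95, -141.27], [0.0, 0.0, 0.0, 1.0]]
bar_red 0.94 [529. 349.  11.]
bar_buff 0.66 [615. 349.  17.]
bar_white 0.98 [442. 340.  12.]
bar_white 0.62 [266. 294.  -4.]
dial 0.62 [520. 107.  47.]
[ 231  118   44  109 4544] ((527.456298828125, 347.2611083984375), (44.318702697753906, 116.22166442871094), 5.393401622772217)
[464 225  48  39 849] ((891.626708984375, 277.6448059082031), (31.9490909576416, 159.1973419189453), 63.74897003173828)
```

View pics/w1.png

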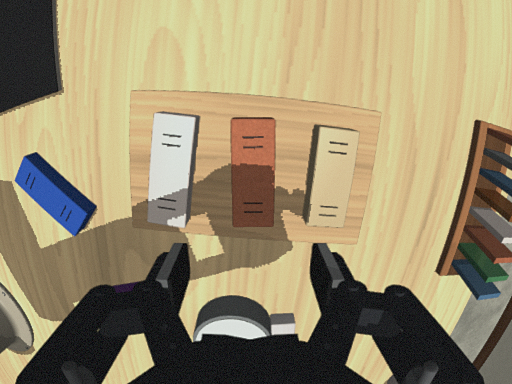

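Terracotta bar between white (left) and buff (right) at pixel (253,172); measured centre (527.5, 347), yaw 5.4°, 44 × 116 mm at the top face, which fits.

```bash
python3 plan.py 527.5 347.3 46 5.4 8
```

```text
j6 0.3 turn deg [ 0.  -0.  -0.4] t 3.65
{"dx":0.02,"dy":0.02,"dz":0.77,"wx":0,"wy":-0,"wz":-0.01},{"dx":0.02,"dy":0.02,"dz":0.77,"wx":0,"wy":-0,"wz":-0.01},{"dx":0.02,"dy":0.01,"dz":0.77,"wx":0,"wy":-0,"wz":-0.01},{"dx":0.02,"dy":0.02,"dz":0.77,"wx":0,"wy":-0,"wz":-0.01},{"dx":0.02,"dy":0.01,"dz":0.77,"wx":0,"wy":-0,"wz":-0},
{"dx":0.02,"dy":0.02,"dz":0.77,"wx":0,"wy":-0,"wz":-0.01},{"dx":0.02,"dy":0.01,"dz":0.77,"wx":0,"wy":-0,"wz":-0},{"dx":0.01,"dy":0.02,"dz":0.78,"wx":0,"wy":-0,"wz":-0.01},[527.6 347.3  46. ]
```

step_arm:
  increments:
    - {"dx":0.1,"dy":0.1,"dz":0.75,"wx":0,"wy":0,"wz":-0.06}
    - {"dx":0.08,"dy":0.03,"dz":0.8,"wx":0,"wy":0,"wz":0}
    - {"dx":0,"dy":0,"dz":0.8,"wx":0,"wy":0,"wz":0}
    - {"dx":0,"dy":0,"dz":0.8,"wx":0,"wy":0,"wz":0}
    - {"dx":0,"dy":0,"dz":0.8,"wx":0,"wy":0,"wz":0}

```text
time_s: 4.15
eef_pos: [527.6, 347.8, 100.6]
ee_rot: [0.0, 0.673, 0.74, 0.0]
force: [0.3, 0.5, 1.1]
grip_width: 0.759
grip_force: 0.0
```

step_arm:
  increments:
    - {"dx":0,"dy":0,"dz":0.8,"wx":0,"wy":0,"wz":0}
    - {"dx":0,"dy":0,"dz":0.8,"wx":0,"wy":0,"wz":0}
    - {"dx":0,"dy":0,"dz":0.6,"wx":0,"wy":0,"wz":0}
    - {"dx":0,"dy":0,"dz":0,"wx":0,"wy":0,"wz":0}

```text
time_s: 4.55
eef_pos: [526.8, 347.3, 44.3]
ee_rot: [-0.001, 0.673, 0.739, -0.002]
force: [-0.4, 0.2, 0.5]
grip_width: 0.76
grip_force: 0.0
```

step_arm:
  increments:
    - {"dx":0,"dy":0,"dz":0,"wx":0,"wy":0,"wz":0}
    - {"dx":0,"dy":0,"dz":0,"wx":0,"wy":0,"wz":0}
    - {"dx":0,"dy":0,"dz":0,"wx":0,"wy":0,"wz":0}
    - {"dx":0,"dy":0,"dz":0,"wx":0,"wy":0,"wz":0}
    - {"dx":0,"dy":0,"dz":0,"wx":0,"wy":0,"wz":0}
  fingers: 30
  squeeze: 40

```text
time_s: 5.05
eef_pos: [527.9, 347.7, 46.6]
ee_rot: [0.0, 0.673, 0.739, 0.0]
force: [-0.1, -0.4, -0.0]
grip_width: 0.354
grip_force: 0.0
```

step_arm:
  increments:
    - {"dx":0,"dy":0,"dz":0,"wx":0,"wy":0,"wz":0}
    - {"dx":0,"dy":0,"dz":-0.8,"wx":0,"wy":0,"wz":0}
    - {"dx":0,"dy":0,"dz":-0.8,"wx":0,"wy":0,"wz":0}
    - {"dx":0,"dy":0,"dz":-0.8,"wx":0,"wy":0,"wz":0}
    - {"dx":0,"dy":0,"dz":-0.8,"wx":0,"wy":0,"wz":0}

```text
time_s: 5.55
eef_pos: [527.8, 347.6, 127.1]
ee_rot: [-0.0, 0.673, 0.739, -0.0]
force: [-0.5, -0.3, 0.2]
grip_width: 0.35
grip_force: 0.0
```

Run:
```python
from h import *
s=ctrl.sense();c=cap("wrist");cv2.imwrite("pics/w2.png",c["frame"]);print(s["eef_pos"],s["time_s"],s["grip_width"],s["grip_force"],s["force"])
for r in eyes.landmark_of("wrist","bar_red")[:2]: print(round(r["p"],2),wworld(c,s,r["point"]).round())
```

```text
[527.76674746 347.61576946 127.08749769] 5.55 0.35011691239150744 0.0 [-0.47887435 -0.31025131  0.20201514]
0.62 [528. 345.  10.]
```

View pics/w2.png

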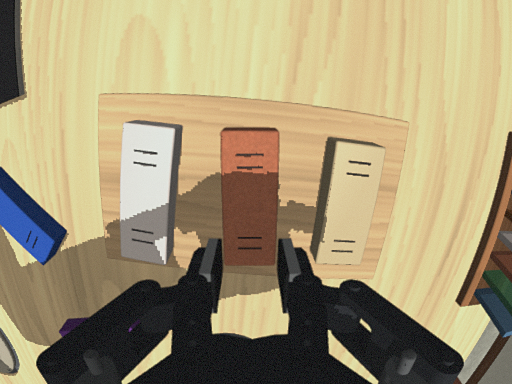

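The wrist view shows the terracotta bar still on the board at (250,195) and the fingers empty at 30 mm, so the grasp missed. I'll go back down a little deeper and look before lifting.

step_arm:
  increments:
    - {"dx":0,"dy":0,"dz":0,"wx":0,"wy":0,"wz":0}
    - {"dx":0,"dy":0,"dz":0,"wx":0,"wy":0,"wz":0}
    - {"dx":0,"dy":0,"dz":0.8,"wx":0,"wy":0,"wz":0}
    - {"dx":0,"dy":0,"dz":0.8,"wx":0,"wy":0,"wz":0}
    - {"dx":0,"dy":0,"dz":0.8,"wx":0,"wy":0,"wz":0}
  fingers: 65

```text
time_s: 6.15
eef_pos: [527.3, 347.4, 64.3]
ee_rot: [-0.0, 0.673, 0.739, -0.001]
force: [0.2, 0.9, -0.1]
grip_width: 0.761
grip_force: 0.0
```

step_arm:
  increments:
    - {"dx":0,"dy":0,"dz":0.5,"wx":0,"wy":0,"wz":0}
    - {"dx":0,"dy":0,"dz":0.5,"wx":0,"wy":0,"wz":0}
    - {"dx":0,"dy":0,"dz":0,"wx":0,"wy":0,"wz":0}
    - {"dx":0,"dy":0,"dz":0,"wx":0,"wy":0,"wz":0}

```text
time_s: 6.55
eef_pos: [528.0, 347.7, 41.5]
ee_rot: [0.0, 0.673, 0.739, 0.0]
force: [0.3, 0.7, -0.1]
grip_width: 0.759
grip_force: 0.0
```

Run:
```python
from h import *
s=ctrl.sense();c=cap("wrist");print(s["eef_pos"],s["time_s"],s["grip_width"],s["force"],c["fx"],c["cx"],c["cy"])
d=cap("side")["frame"][60:190,130:330]
cv2.imwrite("pics/w3.png",np.hstack([c["frame"][:, 100:412],cv2.resize(d,(450,384))]))
```

```text
[528.04970868 347.7393268   41.54988745] 6.55 0.7593179746832686 [ 0.272763    0.74237863 -0.13853021] 297.3186396354542 249.50028927472337 194.65451434990243
```

View pics/w3.png

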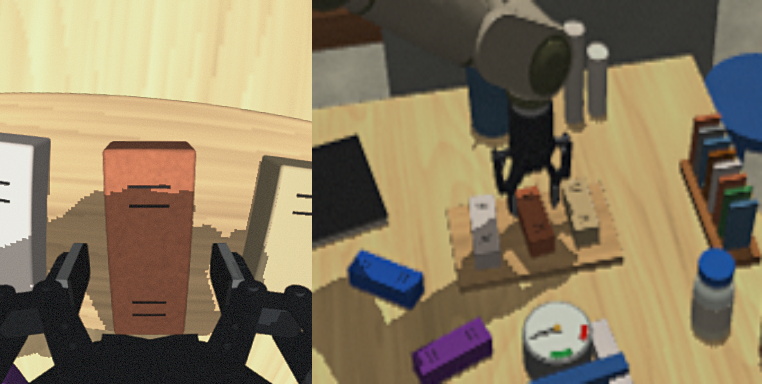

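The fingers straddle the bar now (pads at about (75,260) and (225,260), bar between them). Closing here.

step_arm:
  increments:
    - {"dx":0,"dy":0,"dz":0,"wx":0,"wy":0,"wz":0}
    - {"dx":0,"dy":0,"dz":0,"wx":0,"wy":0,"wz":0}
    - {"dx":0,"dy":0,"dz":0,"wx":0,"wy":0,"wz":0}
  fingers: 40
  squeeze: 40

```text
time_s: 6.95
eef_pos: [528.0, 347.8, 42.3]
ee_rot: [0.0, 0.673, 0.739, 0.0]
force: [-3.0, -1.6, 5.9]
grip_width: 0.502
grip_force: 39.8
```

Run:
```python
from h import *
s=ctrl.sense();c=cap("wrist");print(s["eef_pos"],s["time_s"],s["grip_width"],s["force"],s["grip_force"])
d=cap("side")["frame"][60:190,130:330]
cv2.imwrite("pics/w4.png",np.hstack([c["frame"][:, 100:412],cv2.resize(d,(450,384))]))
```

```text
[528.02814452 347.77282578  42.33243731] 6.95 0.5023711572874255 [-2.95301258 -1.58358543  5.88993231] 39.76372003555298
```

View pics/w4.png

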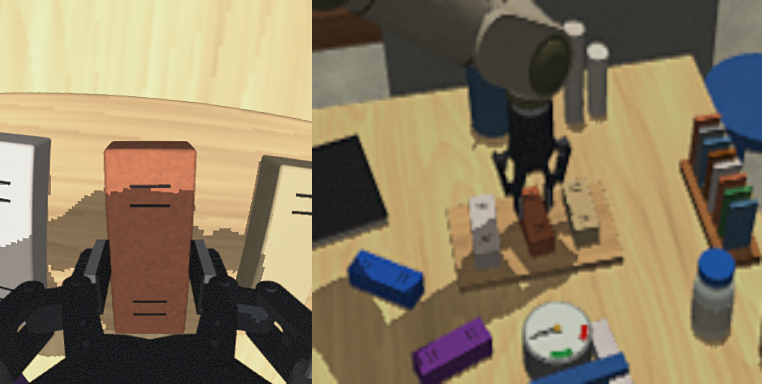

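Gripped at 43 mm, but the upward force and the earlier miss suggest the pads only catch the bar's top edge. I'll reopen and step deeper, watching the force.

step_arm:
  increments:
    - {"dx":0,"dy":0,"dz":0,"wx":0,"wy":0,"wz":0}
    - {"dx":0,"dy":0,"dz":0,"wx":0,"wy":0,"wz":0}
    - {"dx":0,"dy":0,"dz":0.12,"wx":0,"wy":0,"wz":0}
    - {"dx":0,"dy":0,"dz":0,"wx":0,"wy":0,"wz":0}
  fingers: 60

```text
time_s: 7.45
eef_pos: [527.6, 347.5, 37.7]
ee_rot: [-0.0, 0.673, 0.739, -0.0]
force: [-1.0, -0.6, -1.1]
grip_width: 0.705
grip_force: 0.0
```

step_arm:
  increments:
    - {"dx":0,"dy":0,"dz":0.12,"wx":0,"wy":0,"wz":0}
    - {"dx":0,"dy":0,"dz":0,"wx":0,"wy":0,"wz":0}

```text
time_s: 7.65
eef_pos: [527.6, 347.5, 34.7]
ee_rot: [-0.0, 0.673, 0.739, -0.0]
force: [-0.7, 1.1, -0.3]
grip_width: 0.703
grip_force: 0.0
```

step_arm:
  increments:
    - {"dx":0,"dy":0,"dz":0,"wx":0,"wy":0,"wz":0}
    - {"dx":0,"dy":0,"dz":0,"wx":0,"wy":0,"wz":0}
    - {"dx":0,"dy":0,"dz":0,"wx":0,"wy":0,"wz":0}
    - {"dx":0,"dy":0,"dz":0,"wx":0,"wy":0,"wz":0}
  fingers: 40
  squeeze: 40

```text
time_s: 8.05
eef_pos: [528.0, 347.7, 35.4]
ee_rot: [0.0, 0.673, 0.739, 0.0]
force: [0.9, 0.5, 1.1]
grip_width: 0.511
grip_force: 41.9
```

step_arm:
  increments:
    - {"dx":0,"dy":0,"dz":-0.2,"wx":0,"wy":0,"wz":0}
    - {"dx":0,"dy":0,"dz":-0.4,"wx":0,"wy":0,"wz":0}
    - {"dx":0,"dy":0,"dz":0,"wx":0,"wy":0,"wz":0}

```text
time_s: 8.35
eef_pos: [528.5, 347.9, 51.9]
ee_rot: [0.0, 0.673, 0.739, 0.001]
force: [0.7, 0.2, -2.5]
grip_width: 0.511
grip_force: 41.6
```

step_arm:
  increments:
    - {"dx":0,"dy":0,"dz":-0.9,"wx":0,"wy":0,"wz":0}
    - {"dx":0,"dy":0,"dz":-0.9,"wx":0,"wy":0,"wz":0}
    - {"dx":-0.5,"dy":0,"dz":-0.9,"wx":0,"wy":0,"wz":0}
    - {"dx":-1,"dy":0,"dz":-0.9,"wx":0,"wy":0,"wz":0}
    - {"dx":-1,"dy":0,"dz":-0.4,"wx":0,"wy":0,"wz":0}

```text
time_s: 8.85
eef_pos: [534.1, 285.1, 152.5]
ee_rot: [0.001, 0.673, 0.74, 0.001]
force: [0.3, -0.2, -2.9]
grip_width: 0.514
grip_force: 41.7
```

```bash
python3 plan.py 532.8 -82.6 155 7.3 15
```

```text
j6 0.2 turn deg [ 0.2 -0.  -1.9] t 8.85
{"dx":-0.98,"dy":-0.1,"dz":-0.01,"wx":0,"wy":-0,"wz":-0.02},{"dx":-0.98,"dy":-0.1,"dz":-0.01,"wx":0,"wy":-0,"wz":-0.02},{"dx":-0.97,"dy":-0.1,"dz":-0.01,"wx":0,"wy":-0,"wz":-0.02},{"dx":-0.98,"dy":-0.1,"dz":-0.01,"wx":0,"wy":-0,"wz":-0.02},{"dx":-0.97,"dy":-0.1,"dz":-0.01,"wx":0,"wy":-0,"wz":-0.02},
{"dx":-0.97,"dy":-0.11,"dz":-0.01,"wx":0,"wy":-0,"wz":-0.02},{"dx":-0.97,"dy":-0.11,"dz":-0.01,"wx":0,"wy":-0,"wz":-0.02},{"dx":-0.98,"dy":-0.11,"dz":-0.01,"wx":0,"wy":-0,"wz":-0.02},{"dx":-0.97,"dy":-0.11,"dz":-0,"wx":0,"wy":-0,"wz":-0.02},{"dx":-0.97,"dy":-0.11,"dz":-0.01,"wx":0,"wy":-0,"wz":-0.02},
{"dx":-0.98,"dy":-0.12,"dz":-0,"wx":0.01,"wy":-0,"wz":-0.02},{"dx":-0.97,"dy":-0.12,"dz":-0.01,"wx":0,"wy":-0,"wz":-0.02},{"dx":-0.98,"dy":-0.12,"dz":-0,"wx":0.01,"wy":-0,"wz":-0.02},{"dx":-0.97,"dy":-0.12,"dz":-0.01,"wx":0,"wy":-0,"wz":-0.03},{"dx":-0.98,"dy":-0.12,"dz":-0,"wx":0.01,"wy":-0,"wz":-0.02},
[532.9 -82.7 154.9]
```

step_arm:
  increments:
    - {"dx":-0.97,"dy":-0.1,"dz":0,"wx":0,"wy":0,"wz":-0.02}
    - {"dx":-0.97,"dy":-0.1,"dz":0,"wx":0,"wy":0,"wz":-0.02}
    - {"dx":-0.97,"dy":-0.1,"dz":0,"wx":0,"wy":0,"wz":-0.02}
    - {"dx":-0.97,"dy":-0.1,"dz":0,"wx":0,"wy":0,"wz":-0.02}
    - {"dx":-0.97,"dy":-0.1,"dz":0,"wx":0,"wy":0,"wz":-0.02}

```text
time_s: 9.35
eef_pos: [532.8, 162.6, 150.4]
ee_rot: [0.0, 0.669, 0.743, 0.0]
force: [1.0, 0.1, -2.0]
grip_width: 0.514
grip_force: 41.7
```

step_arm:
  increments:
    - {"dx":-0.97,"dy":-0.11,"dz":0,"wx":0,"wy":0,"wz":-0.02}
    - {"dx":-0.97,"dy":-0.11,"dz":0,"wx":0,"wy":0,"wz":-0.02}
    - {"dx":-0.97,"dy":-0.11,"dz":0,"wx":0,"wy":0,"wz":-0.02}
    - {"dx":-0.97,"dy":-0.11,"dz":0,"wx":0,"wy":0,"wz":-0.02}
    - {"dx":-0.97,"dy":-0.11,"dz":0,"wx":0,"wy":0,"wz":-0.02}

```text
time_s: 9.85
eef_pos: [532.3, 40.5, 150.4]
ee_rot: [0.0, 0.665, 0.746, 0.0]
force: [0.1, 0.2, -3.0]
grip_width: 0.51
grip_force: 41.7
```

step_arm:
  increments:
    - {"dx":-0.97,"dy":-0.12,"dz":0,"wx":0,"wy":0,"wz":-0.02}
    - {"dx":-0.97,"dy":-0.12,"dz":0,"wx":0,"wy":0,"wz":-0.02}
    - {"dx":-0.97,"dy":-0.12,"dz":0,"wx":0,"wy":0,"wz":-0.02}
    - {"dx":-0.97,"dy":-0.12,"dz":0,"wx":0,"wy":0,"wz":-0.02}
    - {"dx":-0.97,"dy":-0.12,"dz":0,"wx":0,"wy":0,"wz":-0.02}

```text
time_s: 10.35
eef_pos: [531.8, -81.6, 150.4]
ee_rot: [0.0, 0.662, 0.75, 0.0]
force: [-0.2, -0.7, -1.8]
grip_width: 0.516
grip_force: 41.7
```

step_arm:
  increments:
    - {"dx":0,"dy":0,"dz":0,"wx":0,"wy":0,"wz":0}
    - {"dx":0,"dy":0,"dz":0,"wx":0,"wy":0,"wz":0}

```text
time_s: 10.55
eef_pos: [531.8, -80.7, 150.2]
ee_rot: [-0.0, 0.662, 0.75, 0.0]
force: [0.2, 1.4, -3.1]
grip_width: 0.513
grip_force: 41.7
```

Run:
```python
from h import *
s=ctrl.sense();c=cap("wrist");print(s["eef_pos"],s["time_s"],s["grip_width"],s["force"],s["grip_force"]);cv2.imwrite("pics/w5.png",c["frame"])
for l in ("anvil","dial","jaw","bar_red"):
    for r in eyes.landmark_of("wrist",l)[:1]: print(l,round(r["p"],2),wworld(c,s,r["point"]).round(1))
hsv=cv2.cvtColor(c["frame"],cv2.COLOR_BGR2HSV)
bl=((hsv[...,0]>100)&(hsv[...,0]<130)&(hsv[...,1]>110)).astype(np.uint8)
N,L,S,Ce=cv2.connectedComponentsWithStats(bl)
for i in range(1,N):
    if S[i,4]>300:
        k=max(cv2.findContours((L==i).astype(np.uint8),0,1)[0],key=cv2.contourArea)[:,0]
        print(S[i],cv2.minAreaRect(np.array([wray(c,s,u,v,38)[:2] for u,v in k],np.float32)))
```

```text
[531.77786454 -80.67945944 150.22641546] 10.55 0.5126528708677897 [ 0.19336863  1.36608989 -3.11325044] 41.6778963804245
anvil 0.63 [530.3 -17.5  -3.3]
bar_red 0.91 [531.6 -80.7 128.2]
[ 183   45  183   39 6189] ((540.0045166015625, 33.46601486206055), (157.29847717285156, 30.802959442138672), 7.195146083831787)
```

View pics/w5.png

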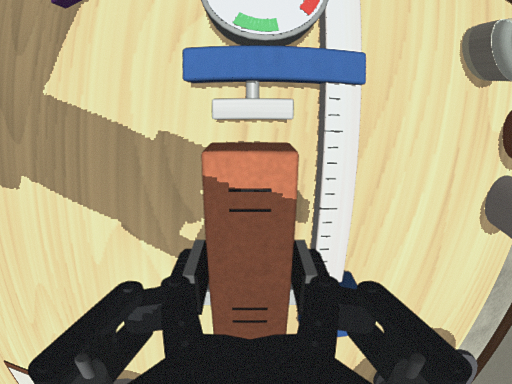

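Wrist view: blue block (275,65), anvil pad (252,108), beam at right (335,150), held bar aligned with the anvil, but end a bit close to it; I'll shift back 9 mm and lower.

step_arm:
  increments:
    - {"dx":-0.35,"dy":0.09,"dz":0.5,"wx":0,"wy":0,"wz":0}
    - {"dx":0,"dy":0,"dz":1,"wx":0,"wy":0,"wz":0}
    - {"dx":0,"dy":0,"dz":1,"wx":0,"wy":0,"wz":0}
    - {"dx":0,"dy":0,"dz":1,"wx":0,"wy":0,"wz":0}
    - {"dx":0,"dy":0,"dz":0.7,"wx":0,"wy":0,"wz":0}

```text
time_s: 11.3
eef_pos: [534.5, -89.1, 42.7]
ee_rot: [-0.001, 0.662, 0.75, -0.0]
force: [-0.2, 0.9, -1.9]
grip_width: 0.514
grip_force: 41.6
```

step_arm:
  increments:
    - {"dx":0,"dy":0,"dz":0.4,"wx":0,"wy":0,"wz":0}
    - {"dx":0,"dy":0,"dz":0.4,"wx":0,"wy":0,"wz":0}
    - {"dx":0,"dy":0,"dz":0.1,"wx":0,"wy":0,"wz":0}
    - {"dx":0,"dy":0,"dz":0,"wx":0,"wy":0,"wz":0}

```text
time_s: 11.7
eef_pos: [535.4, -89.2, 22.8]
ee_rot: [0.0, 0.662, 0.75, 0.0]
force: [-0.1, -0.1, -2.2]
grip_width: 0.51
grip_force: 41.6
```

step_arm:
  increments:
    - {"dx":0,"dy":0,"dz":0.05,"wx":0,"wy":0,"wz":0}
    - {"dx":0,"dy":0,"dz":0.02,"wx":0,"wy":0,"wz":0}
    - {"dx":0,"dy":0,"dz":0,"wx":0,"wy":0,"wz":0}

```text
time_s: 12.0
eef_pos: [535.5, -89.2, 21.4]
ee_rot: [0.0, 0.662, 0.75, 0.0]
force: [0.6, 0.8, -0.6]
grip_width: 0.514
grip_force: 41.8
```

step_arm:
  increments:
    - {"dx":0,"dy":0,"dz":0,"wx":0,"wy":0,"wz":0}
    - {"dx":0,"dy":0,"dz":0,"wx":0,"wy":0,"wz":0}
    - {"dx":0,"dy":0,"dz":0,"wx":0,"wy":0,"wz":0}
    - {"dx":0,"dy":0,"dz":-0.3,"wx":0,"wy":0,"wz":0}
    - {"dx":0,"dy":0,"dz":-0.8,"wx":0,"wy":0,"wz":0}
  fingers: 62

```text
time_s: 12.5
eef_pos: [534.5, -88.8, 48.0]
ee_rot: [-0.001, 0.662, 0.75, -0.0]
force: [-0.2, 0.1, 0.2]
grip_width: 0.724
grip_force: 0.0
```

step_arm:
  increments:
    - {"dx":0,"dy":0,"dz":-1,"wx":0,"wy":0,"wz":0}
    - {"dx":0,"dy":0,"dz":-1,"wx":0,"wy":0,"wz":0}
    - {"dx":0,"dy":0,"dz":-1,"wx":0,"wy":0,"wz":0}
    - {"dx":-1,"dy":0,"dz":-1,"wx":0,"wy":0,"wz":0}
    - {"dx":-1,"dy":0,"dz":0,"wx":0,"wy":0,"wz":0}
  fingers: 0

```text
time_s: 13.0
eef_pos: [543.0, -139.6, 152.8]
ee_rot: [0.003, 0.661, 0.75, 0.001]
force: [1.0, 0.4, -0.4]
grip_width: 0.0
grip_force: 0.0
```

step_arm:
  increments:
    - {"dx":-1,"dy":0,"dz":0,"wx":0,"wy":0,"wz":0}
    - {"dx":-1,"dy":0,"dz":0,"wx":0,"wy":0,"wz":0}
    - {"dx":-1,"dy":0,"dz":0,"wx":0,"wy":0,"wz":0}
    - {"dx":-1,"dy":0,"dz":0,"wx":0,"wy":0,"wz":0}
    - {"dx":0,"dy":0,"dz":0,"wx":0,"wy":0,"wz":0}

```text
time_s: 13.5
eef_pos: [553.9, -240.4, 148.8]
ee_rot: [0.001, 0.663, 0.749, -0.0]
force: [0.6, 1.0, 0.3]
grip_width: -0.001
grip_force: 0.0
```

Run:
```python
from h import *
s=ctrl.sense();c=cap("wrist");print(s["eef_pos"],s["time_s"],s["grip_width"]);cv2.imwrite("pics/w6.png",c["frame"])
for l in ("anvil","dial","jaw","bar_red"):
    for r in eyes.landmark_of("wrist",l)[:1]: print(l,round(r["p"],2),wworld(c,s,r["point"]).round(1))
for l,z in (("bar_red",30),("jaw",37),("anvil",37)):
    for r in eyes.cut_out("wrist",l)[:1]:
        k=max(cv2.findContours(r["mask"].astype(np.uint8),0,1)[0],key=cv2.contourArea)[:,0]
        print(l,cv2.minAreaRect(np.array([wray(c,s,u,v,z)[:2] for u,v in k],np.float32)))
```

```text
[ 553.8653978  -240.44042072  148.82813169] 13.5 -0.001149446096773578
jaw 0.84 [ 544.3 -190.1    3.2]
bar_red 0.8 [ 5.35e+02 -9.08e+01 -3.00e-01]
bar_red ((538.29248046875, -110.05037689208984), (44.892547607421875, 79.9813003540039), 7.027488708496094)
jaw ((578.9630737304688, -219.66392517089844), (184.01687622070312, 79.10127258300781), 6.327228546142578)
```

View pics/w6.png

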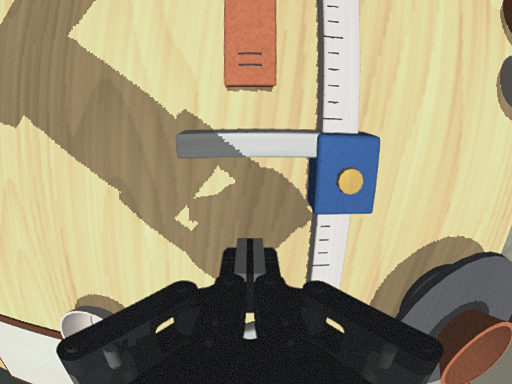

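Bar stands square in the mouth, near end at (250,85); jaw blade runs (180–320, 145), fingers are shut behind it at (250,250). I'll lower the closed fingers behind the blade and push it.

step_arm:
  increments:
    - {"dx":0,"dy":0,"dz":1,"wx":0,"wy":0,"wz":0}
    - {"dx":0,"dy":0,"dz":1,"wx":0,"wy":0,"wz":0}
    - {"dx":0,"dy":0,"dz":1,"wx":0,"wy":0,"wz":0}
    - {"dx":0,"dy":0,"dz":1,"wx":0,"wy":0,"wz":0}
    - {"dx":0,"dy":0,"dz":0.5,"wx":0,"wy":0,"wz":0}

```text
time_s: 14.4
eef_pos: [553.2, -237.1, 34.1]
ee_rot: [-0.001, 0.661, 0.75, -0.0]
force: [0.0, -0.1, -0.0]
grip_width: 0.0
grip_force: 0.0
```

step_arm:
  increments:
    - {"dx":0.2,"dy":0,"dz":0,"wx":0,"wy":0,"wz":0}
    - {"dx":0.2,"dy":0,"dz":0,"wx":0,"wy":0,"wz":0}
    - {"dx":0.2,"dy":0,"dz":0,"wx":0,"wy":0,"wz":0}
    - {"dx":0.2,"dy":0,"dz":0,"wx":0,"wy":0,"wz":0}
    - {"dx":0.2,"dy":0,"dz":0,"wx":0,"wy":0,"wz":0}

```text
time_s: 14.9
eef_pos: [551.6, -214.2, 37.4]
ee_rot: [0.002, 0.661, 0.75, -0.0]
force: [-0.6, -8.2, 0.0]
grip_width: 0.002
grip_force: 3.0
```

step_arm:
  increments:
    - {"dx":0.2,"dy":0,"dz":0,"wx":0,"wy":0,"wz":0}
    - {"dx":0.2,"dy":0,"dz":0,"wx":0,"wy":0,"wz":0}
    - {"dx":0.2,"dy":0,"dz":0,"wx":0,"wy":0,"wz":0}
    - {"dx":0.2,"dy":0,"dz":0,"wx":0,"wy":0,"wz":0}
    - {"dx":0.2,"dy":0,"dz":0,"wx":0,"wy":0,"wz":0}

```text
time_s: 15.4
eef_pos: [548.5, -189.7, 37.3]
ee_rot: [0.002, 0.662, 0.75, -0.0]
force: [0.3, -7.8, 1.4]
grip_width: -0.001
grip_force: 3.1
```

```bash
cat > look.py <<'E'
from h import *; import sys
s=ctrl.sense();c=cap("wrist");t=cap("top");print(s["eef_pos"],s["time_s"],s["force"])
for l in ("jaw","bar_red","anvil"):
    for r in eyes.landmark_of("top",l)[:1]: print(l,round(r["p"],2),world(t,r["point"]).round(1))
u,v=proj(t,[518.8,106,53]);u,v=int(u),int(v)
d=cv2.resize(t["frame"][v-28:v+28,u-30:u+110],None,fx=5.4,fy=5.4,interpolation=cv2.INTER_CUBIC)
w=c["frame"][:296]
cv2.imwrite(f"pics/{sys.argv[1]}.png",np.vstack([d[:300,:512],w]))
E
python3 look.py l1
```

```text
[ 548.47965397 -189.65677555   37.31149818] 15.4 [ 0.25299131 -7.80543488  1.40171575]
bar_red 0.76 [536.6 -91.3   1.1]
anvil 0.45 [520.6 -20.9  -1.5]
```

View pics/l1.png

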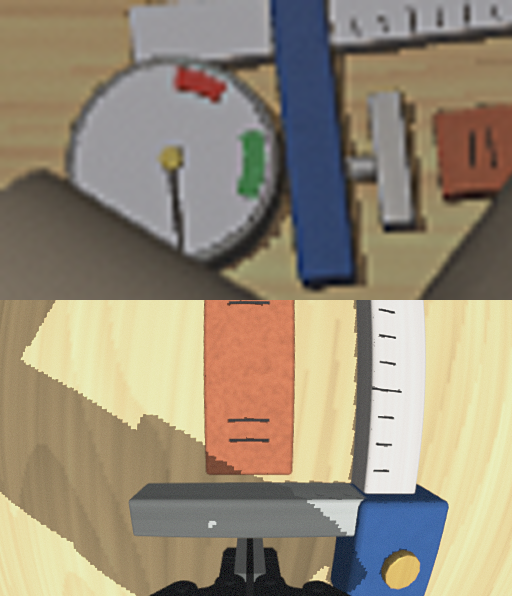

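Jaw is moving (about 8 N): blade at (250,510), bar end at (250,470), needle still at the black mark. Now a numeric needle reading, since pictures are limited.

```bash
cat > needle.py <<'E'
from h import *
Y=np.deg2rad(7.2)
def read():
    s=ctrl.sense();print("t",s["time_s"],"tcp",s["eef_pos"].round(1),"F",np.round(s["force"],1))
    for n in ("top","side"):
        c=cap(n);g=cv2.cvtColor(c["frame"],cv2.COLOR_BGR2GRAY).astype(np.float32)
        H=None
        r=eyes.landmark_of(n,"dial")
        H=world(c,r[0]["point"])[:2] if r and np.hypot(*(world(c,r[0]["point"])[:2]-[519,106]))<8 else np.array([519,106])
        # hub: yellowish pixels near dial centre
        hsv=cv2.cvtColor(c["frame"],cv2.COLOR_BGR2HSV);ys,xs=np.nonzero((hsv[...,0]>12)&(hsv[...,0]<32)&(hsv[...,1]>110))
        P=[ray(c,x,y,56)[:2] for x,y in zip(xs,ys) if np.hypot(*(np.array(ray(c,x,y,56)[:2])-H))<12]
        if P: H=np.mean(P,0)
        ph=np.arange(-0.3,2.9,0.02);rr=np.arange(12,42,1.0);sc=[]
        for p in ph:
            a=np.pi+Y+p;Q=np.array([proj(c,[H[0]+q*np.cos(a),H[1]+q*np.sin(a),55]) for q in rr],np.float32)
            sc.append(cv2.remap(g,Q[:,0].reshape(1,-1),Q[:,1].reshape(1,-1),1)[0])
        sc=np.array(sc);m=sc.mean(1);i=m.argmin();w=np.clip(np.median(m)-m,0,None)*(abs(ph-ph[i])<.2)
        print(n,"hub",H.round(1),len(P),"phi %.2f wmean %.2f"%(ph[i],(w*ph).sum()/w.sum()),"prof",m[::10].round().astype(int))
if __name__=="__main__": read()
E
python3 needle.py
```

```text
t 15.65 tcp [ 548.4 -189.    37.1] F [ 0.2 -4.4  5.1]
top hub [517.9 103.9] 9 phi 0.04 wmean 0.03 prof [146 147 100 156 154 154 154 147 148 148 148 154 155 154 145 144]
side hub [520.  109.7] 0 phi -0.02 wmean -0.01 prof [67 66 66 67 67 67 67 66 67 66 67 67 66 67 67 66]
```

step_arm:
  increments:
    - {"dx":0.1,"dy":0,"dz":0,"wx":0,"wy":0,"wz":0}
    - {"dx":0.1,"dy":0,"dz":0,"wx":0,"wy":0,"wz":0}
    - {"dx":0.1,"dy":0,"dz":0,"wx":0,"wy":0,"wz":0}
    - {"dx":0.1,"dy":0,"dz":0,"wx":0,"wy":0,"wz":0}
    - {"dx":0.1,"dy":0,"dz":0,"wx":0,"wy":0,"wz":0}

```text
time_s: 16.35
eef_pos: [546.9, -177.1, 37.1]
ee_rot: [0.002, 0.662, 0.75, -0.0]
force: [0.0, -8.7, 6.2]
grip_width: 0.0
grip_force: 5.0
```

```bash
python3 needle.py | grep -v side
```

```text
t 16.35 tcp [ 546.9 -177.1   37.1] F [ 0.  -8.7  6.2]
top hub [517.9 103.9] 9 phi 0.04 wmean 0.03 prof [155 147  99 156 155 154 154 147 148 148 148 154 154 154 145 144]
```

step_arm:
  increments:
    - {"dx":0.1,"dy":0,"dz":0,"wx":0,"wy":0,"wz":0}
    - {"dx":0.1,"dy":0,"dz":0,"wx":0,"wy":0,"wz":0}
    - {"dx":0.1,"dy":0,"dz":0,"wx":0,"wy":0,"wz":0}

```text
time_s: 16.85
eef_pos: [546.0, -169.8, 37.1]
ee_rot: [0.002, 0.662, 0.75, -0.0]
force: [-0.4, -8.8, 4.7]
grip_width: -0.002
grip_force: 5.0
```

```bash
python3 needle.py | grep -v side
```

```text
t 16.85 tcp [ 546.  -169.8   37.1] F [-0.4 -8.8  4.7]
top hub [517.9 103.9] 9 phi 0.04 wmean 0.03 prof [155 147  99 156 155 154 154 147 148 148 148 154 154 154 144 144]
```

step_arm:
  increments:
    - {"dx":0.1,"dy":0,"dz":0,"wx":0,"wy":0,"wz":0}
    - {"dx":0.06,"dy":0,"dz":0,"wx":0,"wy":0,"wz":0}

```text
time_s: 17.25
eef_pos: [545.5, -165.8, 37.1]
ee_rot: [0.002, 0.662, 0.75, -0.0]
force: [0.2, -8.8, 5.5]
grip_width: -0.004
grip_force: 5.0
```

```bash
python3 needle.py | grep -v side
```

```text
t 17.25 tcp [ 545.5 -165.8   37.1] F [ 0.2 -8.8  5.5]
top hub [517.9 103.9] 9 phi 0.04 wmean 0.03 prof [155 147  99 156 154 153 154 147 148 148 148 154 154 154 144 143]
```

step_arm:
  increments:
    - {"dx":0.1,"dy":0,"dz":0,"wx":0,"wy":0,"wz":0}
    - {"dx":0.06,"dy":0,"dz":0,"wx":0,"wy":0,"wz":0}

```text
time_s: 17.65
eef_pos: [545.0, -161.9, 37.1]
ee_rot: [0.002, 0.662, 0.75, -0.0]
force: [-0.1, -9.8, 5.3]
grip_width: -0.0
grip_force: 5.3
```

```bash
python3 needle.py | grep -v side
```

```text
t 17.65 tcp [ 545.  -161.9   37.1] F [-0.1 -9.8  5.3]
top hub [517.9 103.9] 9 phi 0.46 wmean 0.46 prof [153 154 154 145  88 152 155 147 148 148 148 154 154 154 145 144]
```

step_arm:
  increments:
    - {"dx":0.06,"dy":0,"dz":0,"wx":0,"wy":0,"wz":0}
    - {"dx":0.06,"dy":0,"dz":0,"wx":0,"wy":0,"wz":0}
    - {"dx":0.02,"dy":0,"dz":0,"wx":0,"wy":0,"wz":0}

```text
time_s: 18.15
eef_pos: [544.6, -158.8, 37.1]
ee_rot: [0.002, 0.662, 0.75, -0.0]
force: [0.2, -12.1, 4.6]
grip_width: 0.001
grip_force: 5.7
```

```bash
python3 needle.py | grep -v side
```

```text
t 18.15 tcp [ 544.6 -158.8   37.1] F [  0.2 -12.1   4.6]
top hub [517.7 102.8] 11 phi 1.22 wmean 1.22 prof [154 153 154 153 153 154 154 118 101 148 146 155 154 155 144 143]
```

step_arm:
  increments:
    - {"dx":0.03,"dy":0,"dz":0,"wx":0,"wy":0,"wz":0}
    - {"dx":0,"dy":0,"dz":0,"wx":0,"wy":0,"wz":0}

```text
time_s: 18.55
eef_pos: [544.5, -158.1, 37.1]
ee_rot: [0.002, 0.662, 0.75, -0.0]
force: [-0.1, -11.3, 3.2]
grip_width: -0.0
grip_force: 5.6
```

step_arm:
  increments:
    - {"dx":-0.1,"dy":0,"dz":0,"wx":0,"wy":0,"wz":0}
    - {"dx":-0.2,"dy":0,"dz":0,"wx":0,"wy":0,"wz":0}
    - {"dx":-0.4,"dy":0,"dz":0,"wx":0,"wy":0,"wz":0}
    - {"dx":-0.4,"dy":0,"dz":0,"wx":0,"wy":0,"wz":0}

```text
time_s: 18.95
eef_pos: [547.0, -184.0, 35.7]
ee_rot: [-0.001, 0.661, 0.75, -0.0]
force: [0.6, 0.0, 0.0]
grip_width: 0.002
grip_force: 0.0
```

```bash
python3 needle.py | grep -v side
```

```text
t 18.95 tcp [ 547.  -184.    35.7] F [0.6 0.  0. ]
top hub [518.  103.3] 10 phi 1.36 wmean 1.38 prof [155 155 155 154 154 154 155 145 101 113 151 156 154 155 145 143]
```

Needle at about 1.37 rad, holding after release. I'll lift clear and take the last look.

step_arm:
  increments:
    - {"dx":-0.4,"dy":0,"dz":0,"wx":0,"wy":0,"wz":0}
    - {"dx":-0.2,"dy":0,"dz":-0.8,"wx":0,"wy":0,"wz":0}
    - {"dx":0,"dy":0,"dz":-1,"wx":0,"wy":0,"wz":0}
    - {"dx":0,"dy":0,"dz":-1,"wx":0,"wy":0,"wz":0}
    - {"dx":0,"dy":0,"dz":-1,"wx":0,"wy":0,"wz":0}

```text
time_s: 19.65
eef_pos: [548.9, -198.8, 132.0]
ee_rot: [-0.0, 0.662, 0.75, -0.0]
force: [0.3, 0.2, 0.4]
grip_width: 0.003
grip_force: 0.0
```

step_arm:
  increments:
    - {"dx":-1,"dy":0,"dz":-1,"wx":0,"wy":0,"wz":0}
    - {"dx":-1,"dy":-1,"dz":0,"wx":0,"wy":0,"wz":0}
    - {"dx":-1,"dy":-1,"dz":0,"wx":0,"wy":0,"wz":0}
    - {"dx":-1,"dy":-1,"dz":0,"wx":0,"wy":0,"wz":0}
    - {"dx":0,"dy":0,"dz":0,"wx":0,"wy":0,"wz":0}

```text
time_s: 20.15
eef_pos: [485.0, -310.2, 156.1]
ee_rot: [0.0, 0.663, 0.749, -0.0]
force: [0.2, 0.3, -0.5]
grip_width: 0.002
grip_force: 0.0
```

```bash
python3 needle.py
python3 - <<'E'
from h import *
t=cap("top");cv2.imwrite("pics/last.png",cv2.resize(t["frame"][90:290,60:340],(784,560),interpolation=cv2.INTER_CUBIC))
E
```

```text
t 20.15 tcp [ 485.  -310.2  156.1] F [ 0.2  0.3 -0.5]
top hub [518.  103.3] 10 phi 1.36 wmean 1.38 prof [154 154 155 154 154 154 155 145 101 113 150 155 154 155 144 143]
side hub [518.8 109.7] 0 phi 0.46 wmean 0.46 prof [ 74  69  67  67  65  68  69  71  79 100 142 157 154 154 155 156]
```

View pics/last.png

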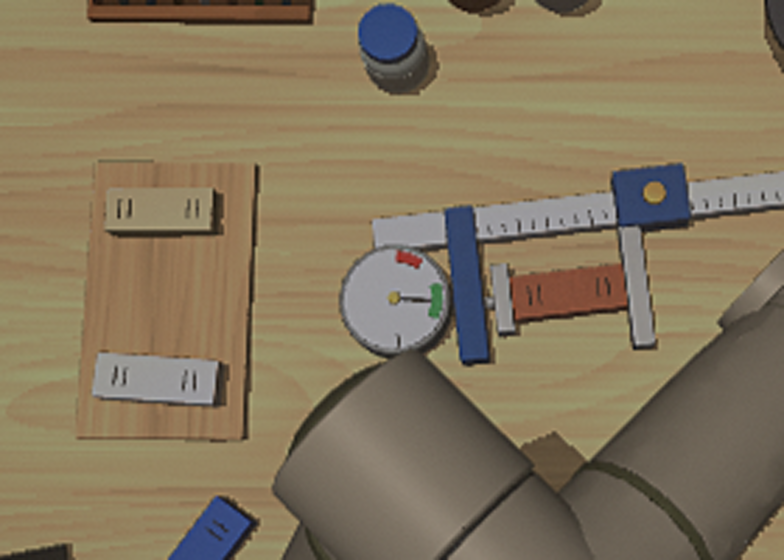

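The picture shows the bar clamped square between the pad (503,298) and the jaw (637,288), with the needle in the green at (437,300) and the other bars untouched.

```bash
python3 -c "
from rig import finish_job
print(finish_job())"
```

```text
the job is handed in; nothing more can be done
None
```

The job is handed in at about 20 s of the 64 s allowed: the terracotta bar is clamped square in the caliper, the needle read about 1.37 rad (mid-green) after the arm let go, and in the last top view the white and buff bars and the jar look unmoved (the bowl was out of frame, but the arm never went near it).

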